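Ready the citrus slicer

TASK

Make the citrus slicer ready for thick slices: first slide the red round transport lock knob fully to its end stop at the yellow bar, then slide the green thickness grip fully to its end stop at the same yellow bar. Leave the black slide where it is, and let go of everything.

Things in the scene. Friction and masses are not known exactly. Their poses are not given: they have to be found in the camera images.
- slicer: White citrus slicer, fixed; origin under the middle of its control deck at table height, z up. Deck top 70 mm high, 260 (x) by 300 mm. Three slide tracks along x at y = -90, 0, +90 mm; red, green, black in any order. End stops: grip at x = +50 mm. There the grip meets the yellow bar across the deck (x = 64 to 74 mm, top 84 mm above the table: keep fingertips above that). Cutter housing beyond y = -200 mm, 236 mm high.
- lock_top (a point): Centre of the top of the red transport lock knob: upright, round, 26 mm diameter, 52 mm tall, top 132 mm above the table. Axes as the slicer's. Slides along slicer x, 100 mm travel, starts at x = -50 to -20 mm, end stop (hard) at x = +50 mm. Stiff (2.5 N), stays where left. Track around it is free, top at 80 mm: pinch it from above, fingers along the travel.
- selector_top (a point): Centre of the top of the green thickness grip: block 24 mm along the travel, 30 mm wide, 52 mm tall, top 132 mm above the table. Axes as the slicer's. Slides along slicer x, 100 mm travel, starts at x = -50 to -20 mm, end stop (hard) at x = +50 mm. Stiff (2.5 N), stays where left. Track around it is free, top at 80 mm: pinch it from above, fingers along the travel.
- feed_top (a point): Centre of the top of the black feed grip, same block as the green one, on its own track (slicer x = -40 to +20 mm). A bystander: to be left where it is. Axes as the slicer's.

How it is judged:
By the outcome, as a careful person would: the job done as asked, in the order asked, and still so for the second after the job is handed in, with the robot touching nothing.
It also fails if it takes over 48 s, if anything falls off the work surface, if the arm or the gripper's body presses on something with over 40 N, if the wrist force passes 120 N, or if a joint passes its speed limit or range.

ROBOT

A 7-joint arm with a two-finger parallel gripper is mounted at the origin on the work surface. World frame = base frame: x ahead of the robot, y to its left, z up, the work surface at z = 0. Lengths are in m, angles in rad, forces in N, time in s.
With the tool pointing down it reaches from about 0.425 to 1.025 m from the base axis. Payload 9.4 kg.
Tool frame: the origin (TCP) lies at the very end of the fingers, on their centre line; the grasp point (between the pads) lies 19 mm behind it (r.grip_point_offset is the distance from the TCP to the grasp point, in m); z points along the fingers, y is the direction in which the jaws open and shut (so a half turn about z gives the same grasp; the last joint's range is limited). The gripper opens to 93 mm and grips with 3 to 60 N. Pads are 15 mm wide; open, the fingers measure 128 mm over their backs; the gripper's body (75 mm by 188 mm) begins 65 mm behind the grasp point.
Start: joints at [-1.418, 0.599, -0.003, 1.599, 0.002, 0.943, -0.08], TCP at [0.165, 0.706, 0.189] pointing down, gripper open.
Joint ranges: [-2.57, 2.57], [-0.35, 1.97], [-1.29, 1.29], [0.11, 2.56], [-1.05, 4.19], [0.11, 1.86], [-2.63, 2.63]. Speed limits (rad/s): [2.22, 2.22, 3.01, 3.01, 3.14, 3.14, 3.14].

INTERFACE

Orientations are given as a unit quaternion [w, x, y, z].
In Python, from station import r, imaging, order, nets gives the robot as it stands.
- The arm moves only by the tool jog_arm, never from a script. Its argument "steps" is a list of rows, each an object with "dr": the turn, a rotation vector about the tool's x, y, z in rad, a list of three; "translation": the shift along the tool's x, y, z in cm, a list of three; "jaw": the finger opening in cm, from 0 to 9.3. In form: [{"dr": [rx, ry, rz], "translation": [dx, dy, dz], "jaw": jaw}, ...]. A call has 1 to 20 rows; each row is the pose to reach, as a shift and turn from the pose commanded when the call began, along the tool's axes at that moment; what a row does not reach only later rows make up. A row lasts 1/8 s, in which the tool goes at most 62.5 mm and 10.7 degrees, less where a joint would pass 70% of its speed; a pose out of reach is approached as far as the arm can. A call with a gripper value outside its range is refused whole. The fingers move at their own pace and stop on an object; "squeeze" is the grip in N (left out, the last holds). Time passes only in rows, so rows that repeat a pose let the fingers close. It gives the time, the measured TCP pose, the force and the opening at its end, in the units of the state.
- r.read_state(): the state, without advancing time (a new reading comes with each control period).
- imaging.get_image(name): name is "scene" or "top"; returns a dict with "image" (384x512x3 uint8, red, green, blue), "depth" (384x512 float32, m along the optical axis (not along the pixel's ray), 0 where there is no reading), "fovy" (degrees; the focal length in pixels is half the picture's height over the tangent of half this angle, whatever the lens; pixels are square), "cx", "cy" (the principal point, pixels), "k1" (the pictures are not rectified: a ray, as slopes to the right and down, at radius r is drawn at 1 + k1 r^2 times it, then the intrinsics apply), "origin" and "rotation" of the camera in the world. Camera axes: x right, y up, looking along -z (the intrinsics and any distortion apply to the point x, -y, -z); pixel columns grow to the right and rows downward; lengths in m; the calibration is good to about 2 mm. A picture is of the moment at which its call begins.
- order.close_job(): hands the job in, once; it reports no verdict.
Trained networks look in a picture, given as the dict that the camera call returned (one of the last four; its "shot" number tells which), for a name from the list of things; names that differ only in an ending like _2 or _b are one class to them, and where a whole thing is asked for, a point or a joint stands for the part that bears it (a point fixed in the world has none). Each returns a list of dicts, best first, with "p" (0 to 1); they miss things now and then, are a little off and sometimes report something else, mostly with a low value. They report only what shows in the picture. A call takes as long as a camera call.
- nets.recognise(picture, query): "bbox" ([left, top, right, bottom] in pixels, round what is visible of it).
The state is a dict: "time_s": time; "joint_positions": joint angles; "qvel": joint speeds; "effort": joint torques, N m; "ee_pos": TCP position; "tool_rot": TCP orientation; "force": force on the tool from outside, world axes, zero at the start; "moment": the same for the moment, N m; "finger_gap": finger opening in m.
Only numpy, scipy, OpenCV 4.12 (cv2) and the standard library are available. Lean on these libraries where they do the work, as an engineer would, in place of code of your own. Each camera call takes 0.05 s, during which the arm holds its last target.

## Working session

There is one attempt and no reset: what is moved stays moved. The work goes in short steps, Python scripts to look and compute and a tool call to move; the robot and the scene stay as the last step left them, time stands still between calls to the robot, and variables do not carry over. Pictures are saved under pics/ and viewed, and the job is handed in when it is done.

Besides the shell and the picture viewer there is one more tool, called after ">>>" by a JSON object that holds its "op" and its "data", one argument or row to a line. jog_arm: Moves the arm, as the interface text tells. Its arguments: {"type":"object","properties":{"steps":{"type":"array"},"squeeze":{"type":"number"}},"required":["steps"]}

```bash
mkdir -p pics; ls; cat > h.py <<'E'
import numpy as np, cv2
from station import r, imaging, order, nets
from scipy.spatial.transform import Rotation as R
def grab(n,f=None):
    p=imaging.get_image(n)
    if f: cv2.imwrite('pics/'+f,cv2.cvtColor(p['image'],cv2.COLOR_RGB2BGR))
    return p
def K(p):
    H=p['image'].shape[0]; f=H/2/np.tan(np.radians(p['fovy'])/2)
    return np.array([[f,0,p['cx']],[0,f,p['cy']],[0,0,1]]),np.array([p['k1'],0,0,0.])
def rot(p):
    q=np.array(p['rotation'],float)
    return q if q.shape==(3,3) else R.from_quat([q[1],q[2],q[3],q[0]]).as_matrix()
def rays(p,uv):
    k,d=K(p); s=cv2.undistortPoints(np.array(uv,float).reshape(-1,1,2),k,d).reshape(-1,2)
    return np.c_[s[:,0],-s[:,1],-np.ones(len(s))]@rot(p).T
def atdepth(p,uv):
    uv=np.array(uv); z=p['depth'][uv[:,1].astype(int),uv[:,0].astype(int)]
    return rays(p,uv)*z[:,None]+np.array(p['origin'])
def atz(p,uv,z):
    d=rays(p,uv);o=np.array(p['origin']); return o+d*((z-o[2])/d[:,2])[:,None]
E
python3 - <<'E'
from h import *
for n in ['scene','top']:
    p=grab(n,n+'0.png'); print(n,p['origin'],p['fovy'],p['k1'],p['cx'],p['cy'])
    for q in ['lock_top','selector_top','feed_top','slicer']:
        print(q,[(np.round(d['bbox']).tolist(),round(d['p'],2)) for d in nets.recognise(p,q)[:2]])
s=r.read_state();print(s)
E
```

```text
pics
scene [0.82339236 0.53283885 0.51812327] 43.95834680078216 -0.059779584326078786 253.88852521962605 191.42503457900693
lock_top [([206.0, 128.0, 224.0, 161.0], 0.76)]
selector_top [([266.0, 173.0, 292.0, 214.0], 0.8)]
feed_top [([238.0, 146.0, 260.0, 185.0], 0.6)]
slicer [([81.0, 36.0, 355.0, 311.0], 0.95)]
top [0.40208182 0.03252579 0.75461752] 49.66334294206254 -0.054931920799391395 258.7740608612064 197.06267702266962
lock_top [([340.0, 190.0, 363.0, 210.0], 0.56)]
selector_top [([230.0, 198.0, 246.0, 219.0], 0.79)]
feed_top [([283.0, 200.0, 310.0, 219.0], 0.86)]
slicer [([197.0, 98.0, 512.0, 275.0], 0.92)]
{'time_s': 0.5, 'joint_positions': array([-1.41766423,  0.59931353, -0.0025128 ,  1.59941391,  0.0017927 ,
        0.94289359, -0.07980389]), 'qvel': array([-1.24397918e-03, -2.34706069e-03, -1.39106068e-03, -1.73697000e-03,
        8.56386080e-05,  6.02118672e-04, -1.15215721e-05]), 'effort': array([-1.48135896e-03, -7.64202762e+01,  1.49511985e+00, -2.52503604e+01,
       -5.24087471e-02,  1.11751104e-02,  1.01446894e-04]), 'ee_pos': array([0.16516237, 0.70592747, 0.18930278]), 'tool_rot': array([ 1.61920332e-05,  1.14651299e-01,  9.93405798e-01, -1.36688923e-05]), 'force': array([ 0.94676596, -0.17671591,  0.49813188]), 'moment': array([-0.00957053, -0.02361986,  0.05822354]), 'finger_gap': 0.0928311032546028}
```

View pics/scene0.png

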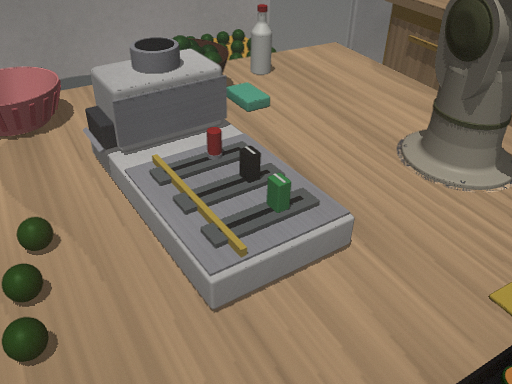

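View pics/top0.png

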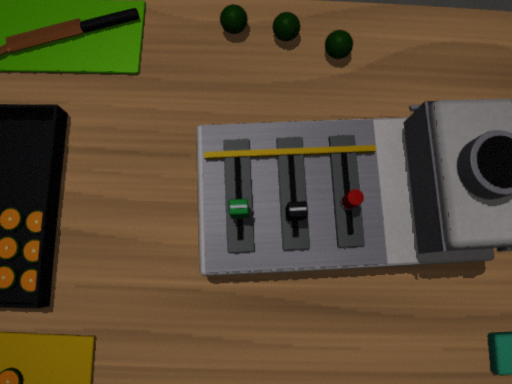

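The scene view shows red at (214,140), black (250,163) and green (279,192). The top view shows green (239,207), black (296,211) and red (354,199), with the yellow bar near row 152. The nets agree with both. Next I'll measure.

```bash
python3 - <<'E'
from h import *
pts={}
for n in ['top','scene']:
    p=grab(n); im=p['image']; hsv=cv2.cvtColor(im,cv2.COLOR_RGB2HSV)
    v,u=np.mgrid[0:384,0:512]; P=atdepth(p,np.c_[u.ravel(),v.ravel()]).reshape(384,512,3)
    H,S,V=hsv[...,0],hsv[...,1],hsv[...,2]
    box=(P[...,0]>.3)&(P[...,0]<.8)&(P[...,1]<.3)&(P[...,1]>-.4)&(p['depth']>0)
    m={'green':(H>45)&(H<80)&(S>120)&(P[...,2]>.09)&(P[...,2]<.15),
       'red':((H<8)|(H>172))&(S>150)&(P[...,2]>.09)&(P[...,2]<.15),
       'black':(V<70)&(P[...,2]>.1)&(P[...,2]<.15),
       'yellow':(H>18)&(H<32)&(S>130)&(P[...,2]>.06)&(P[...,2]<.1)}
    for k,mm in m.items():
        mm=mm&box; Q=P[mm]; 
        if len(Q)<5: print(n,k,len(Q));continue
        top=Q[Q[:,2]>np.percentile(Q[:,2],90)-.006] if k!='yellow' else Q
        print(n,k,len(Q),'top',len(top),'mean',top.mean(0).round(4),'mid',((top.min(0)+top.max(0))/2).round(4),'ext',np.ptp(top,0).round(3))
        if k=='yellow' or k!='yellow':
            rct=cv2.minAreaRect((top[:,:2]*1000).astype(np.float32)); print('   rect',rct)
        if k=='yellow':
            c=top[:,:2]-top[:,:2].mean(0); w=np.linalg.svd(c,full_matrices=False)[2][0]; print('   dir',w,np.degrees(np.arctan2(w[1],w[0])))
    d=box&(P[...,2]>.06)&(P[...,2]<.075)&(P[...,1]>-.5); 
    D=P[d]; print(n,'deck z',np.median(D[:,2]),cv2.minAreaRect((D[:,:2]*1000).astype(np.float32)))
E
```

```text
top green 278 top 225 mean [0.4943 0.0521 0.1326] mid [0.4949 0.0129 0.1325] ext [0.025 0.108 0.007]
   rect ((495.18621826171875, 12.88449478149414), (24.99337387084961, 107.93759155273438), 0.4319290816783905)
top red 296 top 212 mean [ 0.5142 -0.1246  0.1329] mid [ 0.5039 -0.0853  0.1323] ext [0.044 0.106 0.007]
   rect ((505.4682922363281, -83.79936218261719), (24.509153366088867, 110.21511840820312), 12.202561378479004)
top black 2455 top 496 mean [ 0.5402 -0.2337  0.1439] mid [ 0.5458 -0.2851  0.1439] ext [0.223 0.123 0.012]
   rect ((525.6785888671875, -242.59197998046875), (247.50650024414062, 97.98078155517578), 29.83083724975586)
top yellow 1226 top 1226 mean [ 0.5977 -0.03    0.0837] mid [ 0.5388 -0.0298  0.0828] ext [0.159 0.288 0.028]
   rect ((537.2097778320312, -34.311065673828125), (142.80337524414062, 288.8797912597656), 4.2310357093811035)
   dir [-0.07296302  0.99733465] 94.184191065083
top deck z 0.06997452079223343 ((544.177490234375, -123.77822875976562), (275.793212890625, 500.2453918457031), 4.270245552062988)
scene green 112 top 107 mean [0.4992 0.0552 0.1316
[... 302 characters left out ...]
.37977600097656), (21.650522232055664, 23.05995750427246), 6.827023029327393)
scene black 1003 top 321 mean [ 0.5756 -0.1429  0.1276] mid [ 0.5836 -0.1754  0.1286] ext [0.203 0.307 0.009]
   rect ((586.2978515625, -172.98670959472656), (57.484619140625, 360.19378662109375), 37.278663635253906)
scene yellow 1013 top 1013 mean [ 0.5993 -0.0049  0.0819] mid [ 0.5971 -0.0286  0.0774] ext [0.036 0.288 0.017]
   rect ((596.2169189453125, -28.887161254882812), (19.771162033081055, 289.2757263183594), 3.7973899841308594)
   dir [-0.07216767  0.99739251] 94.13850048514783
scene deck z 0.06905294636656234 ((541.8857421875, -74.91648864746094), (272.3177795410156, 404.6462097167969), 4.211980819702148)
```

```bash
cat >> h.py <<'E'
yaw=np.radians(4.2)
def plan(targets):
    s=r.read_state(); q=s['tool_rot']; M=R.from_quat([q[1],q[2],q[3],q[0]]).as_matrix()
    ang=np.arctan2(M[1,1],M[0,1]); print('t',s['time_s'],'pos',s['ee_pos'].round(4),'yaw y deg',np.degrees(ang).round(2),'dr z',round(ang-yaw,4),'tilt',M[:,2].round(4),'F',s['force'].round(1),'gap',s['finger_gap'].round(4))
    for t in targets: print(t,'->cm',(M.T@(np.array(t)-s['ee_pos'])*100).round(2))
E
python3 - <<'E'
from h import *
plan([(.30,.60,.2),(.43,.45,.2),(.52,.25,.2),(.545,.05,.2),(.5155,-.1245,.2),(.5155,-.1245,.15)])
E
```

```text
Traceback (most recent call last):
  File "h.py", line 25, in plan
    ang=np.arctan2(M[1,1],M[0,1]); print('t',s['time_s'],'pos',s['ee_pos'].round(4),'yaw y deg',np.degrees(ang).round(2),'dr z',round(ang-yaw,4),'tilt',M[:,2].round(4),'F',s['force'].round(1),'gap',s['finger_gap'].round(4))
                                                                                                                                                                                                      ^^^^^^^^^^^^^^^^^^^^^
AttributeError: 'float' object has no attribute 'round'
```

```bash
sed -i "s/s\['finger_gap'\].round(4)/s['finger_gap']/" h.py
python3 - <<'E'
from h import *
plan([(.30,.60,.2),(.43,.45,.2),(.52,.25,.2),(.545,.05,.2),(.5155,-.1245,.2),(.5155,-.1245,.15)])
E
```

```text
t 0.6 pos [0.1651 0.7059 0.1893] yaw y deg 76.83 dr z 1.2677 tilt [ 0.  0. -1.] F [ 0.2 -0.5 -0.4] gap 0.0931651468661023
(0.3, 0.6, 0.2) ->cm [-15.54  -7.24  -1.07]
(0.43, 0.45, 0.2) ->cm [-31.62 -18.89  -1.07]
(0.52, 0.25, 0.2) ->cm [-44.94 -36.31  -1.07]
(0.545, 0.05, 0.2) ->cm [-51.93 -55.22  -1.07]
(0.5155, -0.1245, 0.2) ->cm [-53.03 -72.88  -1.07]
(0.5155, -0.1245, 0.15) ->cm [-53.03 -72.88   3.93]
```

>>> {"op": "jog_arm", "data": {
  "steps": [
    {"dr": [0,0,0.07],"translation": [-5.2,-2.4,-1.1],"jaw": 9.3},
    {"dr": [0,0,0.14],"translation": [-10.4,-4.8,-1.1],"jaw": 9.3},
    {"dr": [0,0,0.21],"translation": [-15.5,-7.2,-1.1],"jaw": 9.3},
    {"dr": [0,0,0.3],"translation": [-19.5,-10.1,-1.1],"jaw": 9.3},
    {"dr": [0,0,0.4],"translation": [-23.5,-13,-1.1],"jaw": 9.3},
    {"dr": [0,0,0.5],"translation": [-27.5,-15.9,-1.1],"jaw": 9.3},
    {"dr": [0,0,0.6],"translation": [-31.6,-18.9,-1.1],"jaw": 9.3},
    {"dr": [0,0,0.7],"translation": [-35,-23.2,-1.1],"jaw": 9.3},
    {"dr": [0,0,0.8],"translation": [-38.3,-27.6,-1.1],"jaw": 9.3},
    {"dr": [0,0,0.9],"translation": [-41.6,-32,-1.1],"jaw": 9.3},
    {"dr": [0,0,1.0],"translation": [-44.9,-36.3,-1.1],"jaw": 9.3},
    {"dr": [0,0,1.07],"translation": [-46.7,-41,-1.1],"jaw": 9.3},
    {"dr": [0,0,1.14],"translation": [-48.4,-45.7,-1.1],"jaw": 9.3},
    {"dr": [0,0,1.2],"translation": [-50.2,-50.4,-1.1],"jaw": 9.3},
    {"dr": [0,0,1.267],"translation": [-51.9,-55.2,-1.1],"jaw": 9.3},
    {"dr": [0,0,1.267],"translation": [-52.3,-59.6,-1.1],"jaw": 9.3},
    {"dr": [0,0,1.267],"translation": [-52.6,-64,-1.1],"jaw": 9.3},
    {"dr": [0,0,1.267],"translation": [-52.9,-68.4,-1.1],"jaw": 9.3},
    {"dr": [0,0,1.267],"translation": [-53,-72.9,-1.1],"jaw": 9.3},
    {"dr": [0,0,1.267],"translation": [-53,-72.9,-1.1],"jaw": 9.3}
  ],
  "squeeze": 25
}}

```text
time_s: 3.1
ee_pos: [0.5143, -0.1282, 0.2008]
tool_rot: [0.001, 0.683, 0.731, -0.0]
force: [0.4, 1.2, 0.4]
finger_gap: 0.0932
```

```bash
python3 - <<'E'
from h import *
p=grab('scene','s1.png');grab('top','t1.png')
plan([(.516,-.1245,.2),(.516,-.1245,.095)])
E
```

```text
t 3.2 pos [ 0.5153 -0.1245  0.2005] yaw y deg 4.19 dr z -0.0001 tilt [ 4.e-04  4.e-04 -1.e+00] F [-0.2  0.1  0.5] gap 0.0929103633570947
(0.516, -0.1245, 0.2) ->cm [-0.    0.07  0.05]
(0.516, -0.1245, 0.095) ->cm [-1.000e-02  6.000e-02  1.055e+01]
```

View pics/s1.png

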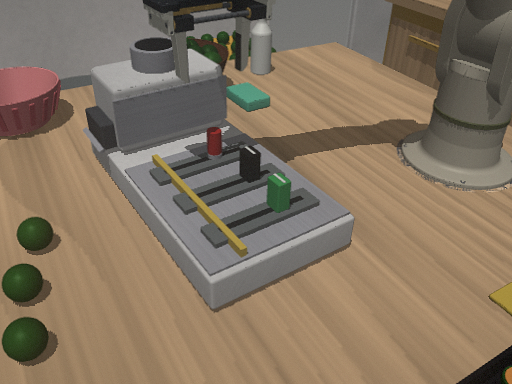

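The fingers at (182,75) and (241,65) straddle the red knob at (214,140). I'll lower and pinch.

>>> {"op": "jog_arm", "data": {
  "steps": [
    {"dr": [0,0,0],"translation": [0,0,2.5],"jaw": 9.3},
    {"dr": [0,0,0],"translation": [0,0,5],"jaw": 9.3},
    {"dr": [0,0,0],"translation": [0,0,7.5],"jaw": 7},
    {"dr": [0,0,0],"translation": [0,0,9.3],"jaw": 6},
    {"dr": [0,0,0],"translation": [0,0,10.5],"jaw": 5},
    {"dr": [0,0,0],"translation": [0,0,10.5],"jaw": 4},
    {"dr": [0,0,0],"translation": [0,0,10.5],"jaw": 3},
    {"dr": [0,0,0],"translation": [0,0,10.5],"jaw": 2},
    {"dr": [0,0,0],"translation": [0,0,10.5],"jaw": 2},
    {"dr": [0,0,0],"translation": [0,0,10.5],"jaw": 2},
    {"dr": [0,0,0],"translation": [0,0,10.5],"jaw": 2}
  ],
  "squeeze": 25
}}

```text
time_s: 4.58
ee_pos: [0.5156, -0.1247, 0.0957]
tool_rot: [0.0, 0.68, 0.733, 0.0]
force: [-0.1, 0.9, 5.4]
finger_gap: 0.0252
```

```bash
python3 - <<'E'
from h import *
p=grab('scene','s2.png')
plan([])
E
```

```text
t 4.625 pos [ 0.5156 -0.1247  0.0957] yaw y deg 4.24 dr z 0.0007 tilt [ 0.001 -0.    -1.   ] F [0.4 0.3 5.9] gap 0.02494239428322867
```

View pics/s2.png

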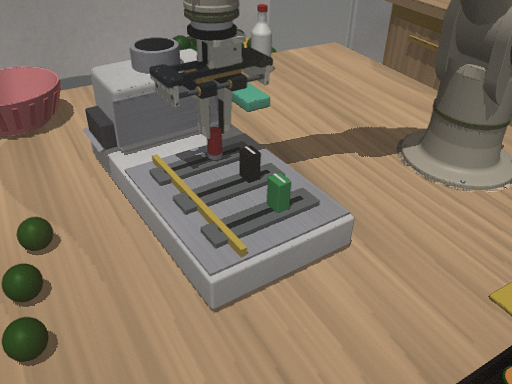

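The red knob is gripped at (215,143) and the gap is 25 mm. I'll drag it most of the way.

>>> {"op": "jog_arm", "data": {
  "steps": [
    {"dr": [0,0,0],"translation": [0,0.5,0],"jaw": 2},
    {"dr": [0,0,0],"translation": [0,1.2,0],"jaw": 2},
    {"dr": [0,0,0],"translation": [0,1.9,0],"jaw": 2},
    {"dr": [0,0,0],"translation": [0,2.6,0],"jaw": 2},
    {"dr": [0,0,0],"translation": [0,3.3,0],"jaw": 2},
    {"dr": [0,0,0],"translation": [0,4.0,0],"jaw": 2},
    {"dr": [0,0,0],"translation": [0,4.7,0],"jaw": 2},
    {"dr": [0,0,0],"translation": [0,5.4,0],"jaw": 2},
    {"dr": [0,0,0],"translation": [0,6.0,0],"jaw": 2},
    {"dr": [0,0,0],"translation": [0,6.4,0],"jaw": 2},
    {"dr": [0,0,0],"translation": [0,6.6,0],"jaw": 2},
    {"dr": [0,0,0],"translation": [0,6.6,0],"jaw": 2}
  ]
}}

```text
time_s: 6.12
ee_pos: [0.5809, -0.1198, 0.0957]
tool_rot: [-0.0, 0.68, 0.733, 0.0]
force: [-1.6, 0.8, 6.6]
finger_gap: 0.025
```

```bash
python3 - <<'E'
from h import *
p=grab('scene','s3.png')
plan([])
E
```

```text
t 6.175 pos [ 0.5809 -0.1198  0.0957] yaw y deg 4.23 dr z 0.0006 tilt [ 0.e+00  2.e-04 -1.e+00] F [-0.9  0.6  7.1] gap 0.0250457854756377
```

View pics/s3.png

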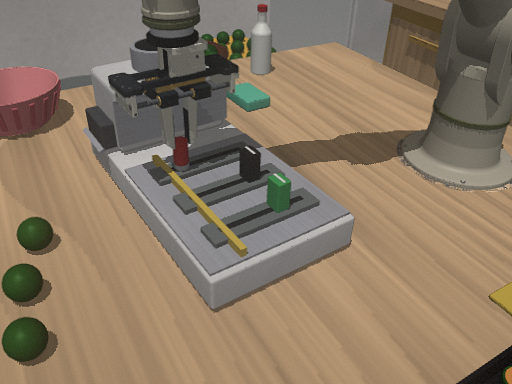

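The knob came along, now at (181,152). I'll creep toward the stop and watch the force.

>>> {"op": "jog_arm", "data": {
  "steps": [
    {"dr": [0,0,0],"translation": [0,0.1,0],"jaw": 2},
    {"dr": [0,0,0],"translation": [0,0.2,0],"jaw": 2},
    {"dr": [0,0,0],"translation": [0,0.3,0],"jaw": 2},
    {"dr": [0,0,0],"translation": [0,0.4,0],"jaw": 2},
    {"dr": [0,0,0],"translation": [0,0.4,0],"jaw": 2}
  ]
}}

```text
time_s: 6.8
ee_pos: [0.5846, -0.1195, 0.0957]
tool_rot: [-0.0, 0.681, 0.733, -0.0]
force: [-2.1, 0.1, 7.7]
finger_gap: 0.0248
```

>>> {"op": "jog_arm", "data": {
  "steps": [
    {"dr": [0,0,0],"translation": [0,0.1,0],"jaw": 2},
    {"dr": [0,0,0],"translation": [0,0.2,0],"jaw": 2},
    {"dr": [0,0,0],"translation": [0,0.2,0],"jaw": 2}
  ]
}}

```text
time_s: 7.18
ee_pos: [0.5866, -0.1193, 0.0957]
tool_rot: [-0.0, 0.681, 0.733, -0.0]
force: [-2.2, 0.6, 7.5]
finger_gap: 0.0248
```

>>> {"op": "jog_arm", "data": {
  "steps": [
    {"dr": [0,0,0],"translation": [0,0.1,0],"jaw": 2},
    {"dr": [0,0,0],"translation": [0,0.2,0],"jaw": 2},
    {"dr": [0,0,0],"translation": [0,0.2,0],"jaw": 2}
  ]
}}

```text
time_s: 7.55
ee_pos: [0.5877, -0.1193, 0.0957]
tool_rot: [-0.001, 0.681, 0.733, -0.0]
force: [-4.5, -0.3, 9.3]
finger_gap: 0.0251
```

>>> {"op": "jog_arm", "data": {
  "steps": [
    {"dr": [0,0,0],"translation": [0,0.1,0],"jaw": 2},
    {"dr": [0,0,0],"translation": [0,0.2,0],"jaw": 2},
    {"dr": [0,0,0],"translation": [0,0.2,0],"jaw": 2}
  ]
}}

```text
time_s: 7.92
ee_pos: [0.5878, -0.1192, 0.0956]
tool_rot: [-0.002, 0.681, 0.732, -0.001]
force: [-9.5, 0.4, 13.6]
finger_gap: 0.0249
```

Position holds at 0.5878 while the force climbs, so that's the end stop. Release and rise.

>>> {"op": "jog_arm", "data": {
  "steps": [
    {"dr": [0,0,0],"translation": [0,0,0],"jaw": 4},
    {"dr": [0,0,0],"translation": [0,0,0],"jaw": 5},
    {"dr": [0,0,0],"translation": [0,0,0],"jaw": 6},
    {"dr": [0,0,0],"translation": [0,0,0],"jaw": 6},
    {"dr": [0,0,0],"translation": [0,0,-3],"jaw": 6},
    {"dr": [0,0,0],"translation": [0,0,-6],"jaw": 7},
    {"dr": [0,0,0],"translation": [0,0,-9],"jaw": 9.3},
    {"dr": [0,0,0],"translation": [0,0,-10.5],"jaw": 9.3},
    {"dr": [0,0,0],"translation": [0,0,-10.5],"jaw": 9.3},
    {"dr": [0,0,0],"translation": [0,0,-10.5],"jaw": 9.3}
  ]
}}

```text
time_s: 9.18
ee_pos: [0.5904, -0.1187, 0.1993]
tool_rot: [-0.001, 0.68, 0.733, -0.0]
force: [-0.2, 0.1, -0.4]
finger_gap: 0.0927
```

```bash
python3 - <<'E'
from h import *
p=grab('scene','s4.png')
im=p['image']; hsv=cv2.cvtColor(im,cv2.COLOR_RGB2HSV)
v,u=np.mgrid[0:384,0:512]; P=atdepth(p,np.c_[u.ravel(),v.ravel()]).reshape(384,512,3)
H,S=hsv[...,0],hsv[...,1]
for k,m in {'green':(H>45)&(H<80),'red':(H<8)|(H>172)}.items():
    Q=P[m&(S>130)&(abs(P[...,2]-.130)<.006)&(abs(P[...,0]-.55)<.1)&(abs(P[...,1]+.03)<.14)]
    print(k,len(Q),((Q.min(0)+Q.max(0))/2).round(4),np.ptp(Q,0).round(3))
plan([(.497,.0545,.2)])
E
```

```text
green 46 [0.4979 0.0539 0.1319] [0.023 0.025 0.004]
red 128 [ 0.5885 -0.1193  0.129 ] [0.022 0.027 0.009]
t 9.225 pos [ 0.5904 -0.1188  0.1991] yaw y deg 4.25 dr z 0.0009 tilt [-1.8e-03  1.0e-04 -1.0e+00] F [-0.5 -0.2  0.2] gap 0.0931404560423762
(0.497, 0.0545, 0.2) ->cm [17.97 -8.03 -0.07]
```

View pics/s4.png

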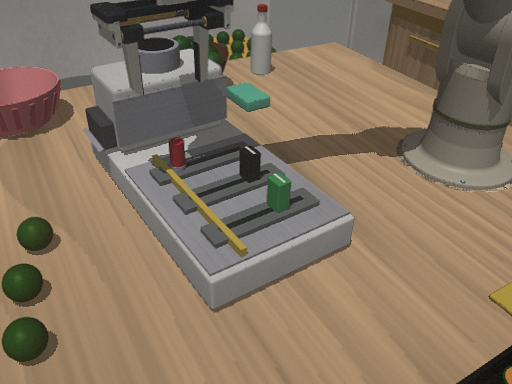

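Red now sits against the bar at (177,152). Black (250,163) and green (279,192) haven't moved. On to green.

>>> {"op": "jog_arm", "data": {
  "steps": [
    {"dr": [0,0,0],"translation": [3.5,-1.6,0],"jaw": 9.3},
    {"dr": [0,0,0],"translation": [7,-3.2,0],"jaw": 9.3},
    {"dr": [0,0,0],"translation": [10.5,-4.8,0],"jaw": 9.3},
    {"dr": [0,0,0],"translation": [14,-6.4,0],"jaw": 9.3},
    {"dr": [0,0,0],"translation": [16.5,-7.4,0],"jaw": 9.3},
    {"dr": [0,0,0],"translation": [18,-8,0],"jaw": 9.3},
    {"dr": [0,0,0],"translation": [18,-8,0],"jaw": 9.3},
    {"dr": [0,0,0],"translation": [18,-8,0],"jaw": 9.3}
  ]
}}

```text
time_s: 10.22
ee_pos: [0.4984, 0.0536, 0.2003]
tool_rot: [0.0, 0.681, 0.732, -0.0]
force: [0.5, -0.3, 0.1]
finger_gap: 0.0933
```

```bash
python3 - <<'E'
from h import *
p=grab('scene','s5.png')
plan([(.497,.0545,.0955)])
E
```

```text
t 10.275 pos [0.4984 0.0535 0.2003] yaw y deg 4.16 dr z -0.0007 tilt [ 3.e-04 -5.e-04 -1.e+00] F [-0.1 -0.2 -0. ] gap 0.09293098215612314
(0.497, 0.0545, 0.0955) ->cm [ 0.12 -0.13 10.48]
```

View pics/s5.png

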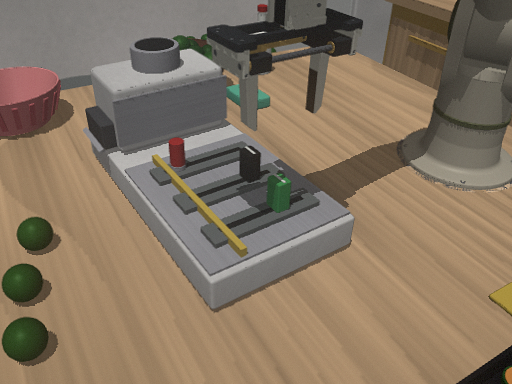

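The fingers (248,115) and (316,98) straddle green's track; red stays at the bar. I'll lower and pinch.

>>> {"op": "jog_arm", "data": {
  "steps": [
    {"dr": [0,0,0],"translation": [0.1,-0.1,2.5],"jaw": 9.3},
    {"dr": [0,0,0],"translation": [0.1,-0.1,5],"jaw": 9.3},
    {"dr": [0,0,0],"translation": [0.1,-0.1,7.5],"jaw": 7},
    {"dr": [0,0,0],"translation": [0.1,-0.1,9.3],"jaw": 6},
    {"dr": [0,0,0],"translation": [0.1,-0.1,10.5],"jaw": 5},
    {"dr": [0,0,0],"translation": [0.1,-0.1,10.5],"jaw": 4},
    {"dr": [0,0,0],"translation": [0.1,-0.1,10.5],"jaw": 3},
    {"dr": [0,0,0],"translation": [0.1,-0.1,10.5],"jaw": 2},
    {"dr": [0,0,0],"translation": [0.1,-0.1,10.5],"jaw": 1.8},
    {"dr": [0,0,0],"translation": [0.1,-0.1,10.5],"jaw": 1.8},
    {"dr": [0,0,0],"translation": [0.1,-0.1,10.5],"jaw": 1.8}
  ],
  "squeeze": 25
}}

```text
time_s: 11.65
ee_pos: [0.4968, 0.0557, 0.0957]
tool_rot: [-0.0, 0.68, 0.733, 0.0]
force: [-1.5, 1.0, 5.6]
finger_gap: 0.0237
```

```bash
python3 - <<'E'
from h import *
p=grab('scene','s6.png')
plan([])
E
```

```text
t 11.7 pos [0.4968 0.0556 0.0957] yaw y deg 4.24 dr z 0.0008 tilt [ 3.e-04  3.e-04 -1.e+00] F [-1.5  0.2  7.2] gap 0.023723038109561903
```

View pics/s6.png

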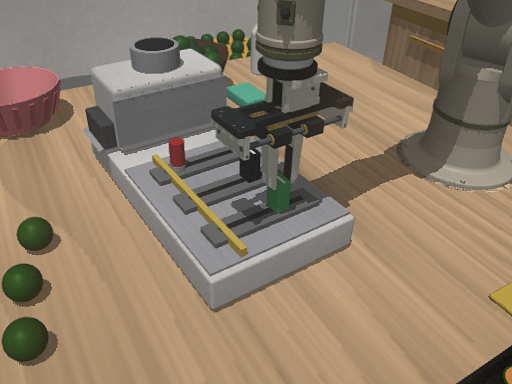

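Green is gripped at (279,193), gap 23.7 mm. I expect about 78 mm of travel.

>>> {"op": "jog_arm", "data": {
  "steps": [
    {"dr": [0,0,0],"translation": [0,0.5,0],"jaw": 1.8},
    {"dr": [0,0,0],"translation": [0,1.2,0],"jaw": 1.8},
    {"dr": [0,0,0],"translation": [0,1.9,0],"jaw": 1.8},
    {"dr": [0,0,0],"translation": [0,2.6,0],"jaw": 1.8},
    {"dr": [0,0,0],"translation": [0,3.3,0],"jaw": 1.8},
    {"dr": [0,0,0],"translation": [0,4.0,0],"jaw": 1.8},
    {"dr": [0,0,0],"translation": [0,4.7,0],"jaw": 1.8},
    {"dr": [0,0,0],"translation": [0,5.4,0],"jaw": 1.8},
    {"dr": [0,0,0],"translation": [0,6.1,0],"jaw": 1.8},
    {"dr": [0,0,0],"translation": [0,6.8,0],"jaw": 1.8},
    {"dr": [0,0,0],"translation": [0,7.2,0],"jaw": 1.8},
    {"dr": [0,0,0],"translation": [0,7.4,0],"jaw": 1.8},
    {"dr": [0,0,0],"translation": [0,7.5,0],"jaw": 1.8},
    {"dr": [0,0,0],"translation": [0,7.6,0],"jaw": 1.8},
    {"dr": [0,0,0],"translation": [0,7.6,0],"jaw": 1.8}
  ]
}}

```text
time_s: 13.58
ee_pos: [0.5725, 0.0613, 0.0957]
tool_rot: [-0.0, 0.68, 0.733, 0.0]
force: [-2.1, 0.3, 6.7]
finger_gap: 0.0234
```

>>> {"op": "jog_arm", "data": {
  "steps": [
    {"dr": [0,0,0],"translation": [0,0.1,0],"jaw": 1.8},
    {"dr": [0,0,0],"translation": [0,0.2,0],"jaw": 1.8},
    {"dr": [0,0,0],"translation": [0,0.3,0],"jaw": 1.8},
    {"dr": [0,0,0],"translation": [0,0.3,0],"jaw": 1.8}
  ]
}}

```text
time_s: 14.08
ee_pos: [0.5742, 0.0615, 0.0957]
tool_rot: [-0.001, 0.68, 0.733, -0.001]
force: [-5.4, 0.2, 10.7]
finger_gap: 0.0233
```

>>> {"op": "jog_arm", "data": {
  "steps": [
    {"dr": [0,0,0],"translation": [0,0.1,0],"jaw": 1.8},
    {"dr": [0,0,0],"translation": [0,0.2,0],"jaw": 1.8},
    {"dr": [0,0,0],"translation": [0,0.2,0],"jaw": 1.8}
  ]
}}

```text
time_s: 14.45
ee_pos: [0.5743, 0.0614, 0.0956]
tool_rot: [-0.002, 0.68, 0.733, -0.002]
force: [-10.5, -1.0, 15.6]
finger_gap: 0.0236
```

It has stalled at the stop (slicer x within 0.5 mm of red's). Release and rise.

>>> {"op": "jog_arm", "data": {
  "steps": [
    {"dr": [0,0,0],"translation": [0,0,0],"jaw": 4},
    {"dr": [0,0,0],"translation": [0,0,0],"jaw": 5},
    {"dr": [0,0,0],"translation": [0,0,0],"jaw": 6},
    {"dr": [0,0,0],"translation": [0,0,0],"jaw": 6},
    {"dr": [0,0,0],"translation": [0,0,-3],"jaw": 6},
    {"dr": [0,0,0],"translation": [0,0,-6],"jaw": 7},
    {"dr": [0,0,0],"translation": [0,0,-9],"jaw": 9.3},
    {"dr": [0,0,0],"translation": [0,0,-11],"jaw": 9.3},
    {"dr": [0,0,0],"translation": [0,0,-11],"jaw": 9.3},
    {"dr": [0,0,0],"translation": [0,0,-11],"jaw": 9.3}
  ]
}}

```text
time_s: 15.7
ee_pos: [0.5771, 0.0616, 0.2045]
tool_rot: [-0.0, 0.68, 0.733, -0.0]
force: [-0.1, 0.1, -0.2]
finger_gap: 0.0929
```

```bash
python3 - <<'E'
from h import *
p=grab('scene','s7.png')
im=p['image']; hsv=cv2.cvtColor(im,cv2.COLOR_RGB2HSV)
v,u=np.mgrid[0:384,0:512]; P=atdepth(p,np.c_[u.ravel(),v.ravel()]).reshape(384,512,3)
H,S=hsv[...,0],hsv[...,1]
for k,m in {'green':(H>45)&(H<80),'red':(H<8)|(H>172)}.items():
    Q=P[m&(S>130)&(abs(P[...,2]-.130)<.006)&(abs(P[...,0]-.55)<.1)&(abs(P[...,1]+.03)<.14)]
    c=(Q.min(0)+Q.max(0))/2
    print(k,len(Q),c.round(4),np.ptp(Q,0).round(3),'local x',c[0]*.9973+c[1]*.0732-.525)
print([(np.round(d['bbox']),d['p']) for d in nets.recognise(p,'feed_top')[:1]])
plan([])
E
```

```text
green 45 [0.5739 0.0619 0.1313] [0.021 0.023 0.003] local x 0.051882819964151894
red 137 [ 0.5885 -0.1198  0.1292] [0.023 0.027 0.01 ] local x 0.05318786405459164
[(array([236., 150., 261., 184.]), 0.7)]
t 15.8 pos [0.577  0.0615 0.2042] yaw y deg 4.24 dr z 0.0008 tilt [-1.6e-03 -4.0e-04 -1.0e+00] F [-0.4  0.2 -1. ] gap 0.09288491603153287
```

View pics/s7.png

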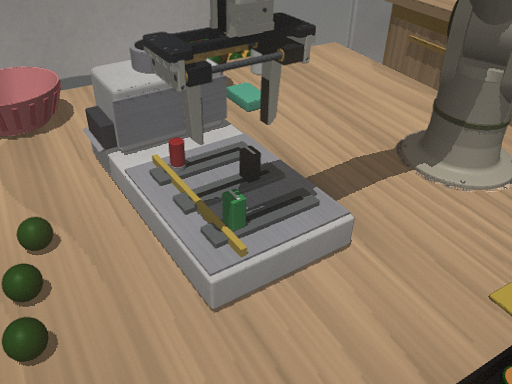

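Green (234,209) and red (177,152) are both at the yellow bar. Black is unmoved at (250,163), and the gripper is open and clear. Handing in.

```bash
python3 -c "
from h import *
print(order.close_job())"
```

```text
the job is handed in; nothing more can be done
None
```

The slicer is set for thick slices, and I handed the job in at about 16 s. I slid the red lock knob to its end stop at the yellow bar first, then the green thickness grip.

- **End stops:** in both cases the arm stopped advancing while the push force rose to about 10 N, which is how I judged the stop. Neither finger gap changed while dragging, so neither grip slipped.
- **Final positions:** the last picture puts red at about x = +53 mm and green at about +52 mm in the slicer's frame. Both read slightly past the nominal +50 mm, within the error of my estimate of the slicer's origin (about 2–3 mm).
- **Left alone:** the black slide looks the same in the picture as at the start, though I didn't measure its position precisely.
- **Let go:** the gripper is open and raised clear of everything, with about 0 N at the wrist.

None of the checks failed or disagreed.

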